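# Unsleeve the reference cylinder

### The arm

A 6-joint arm with a two-finger parallel gripper is mounted at the origin on the work surface. World frame = base frame: x ahead of the robot, y to its left, z up, the work surface at z = 0. Lengths are in m, angles in rad, forces in N, time in s.
With the tool pointing down it reaches from about 0.35 to 0.85 m from the base axis. Payload 8.1 kg.
Tool frame: the origin (TCP) lies on the centre line of the jaws, within the pads' length; the fingertips stand robot.tips_ahead ahead of it and the grasp point (between the pads) lies 8 mm behind it (robot.tips_ahead is the distance from the TCP to the fingertips, in m); z points along the fingers, y is the direction in which the jaws open and shut (so a half turn about z gives the same grasp; the last joint's range is limited). The gripper opens to 93 mm and grips with 3 to 60 N. Pads are 15 mm wide; open, the fingers measure 128 mm over their backs; the gripper's body (75 mm by 188 mm) begins 65 mm behind the grasp point.
Start: joints at [1.098, 0.13, 1.488, -0, 1.523, -0.085], TCP at [0.227, 0.555, 0.23] pointing down, gripper open.
Joint ranges: [-2.96, 2.96], [-0.89, 2.26], [0.02, 2.5], [-1.34, 4.48], [0, 2.73], [-2.66, 2.66]. Speed limits (rad/s): [2.39, 2.39, 2.79, 3.14, 3.14, 3.14].

### API

Orientations are given as a rotation vector (axis times angle).
In Python, from plant import monitor, eyes, job, robot gives the robot as it stands.
- The arm moves only by the tool servo_tool, never from a script. Its argument "plan" is a list that holds one entry, the list of rows, each a list of 7 numbers: the closure, from -1 (fully open) to 1 (shut), so that 0 is half open, then the shift along the world's x, y, z in mm, then the turn, a rotation vector about the world's x, y, z in rad. In form: [[[hand, dx, dy, dz, ax, ay, az], ...]]. A call has 1 to 12 rows; each row shifts and turns the commanded pose from where the row before left it; what a row does not reach is not made up. A row lasts 1/10 s, in which the tool goes at most 50 mm and 8.59 degrees, less where a joint would pass 70% of its speed; a pose out of reach is approached as far as the arm can. A call with a gripper value outside its range is refused whole. The fingers move at their own pace and stop on an object; "force" is the grip in N (left out, the last holds). Time passes only in rows, so rows that do not move let the fingers close. It gives the time, the measured TCP pose, the force and the opening at its end, in the units of the state.
- monitor.read_state(): the state, without advancing time (a new reading comes with each control period).
- eyes.read_camera(name): name is "scene" or "top" or "wrist"; returns the picture (400x640x3 uint8, red, green, blue); there is no depth.
- eyes.camera_info(name): a dict with "mtx" (3x3 intrinsics, pixels), "R" (3x3) and "t" (3): a world point X has camera coordinates R X + t. Camera axes: x right, y down, z forward; pixel columns grow to the right and rows downward; lengths in m; the calibration is good to about 2 mm. A picture is of the moment at which its call begins: read the wrist's pose just before it. camera_info takes no time and is no camera call; for the wrist camera it gives the pose at the moment of the call.
- job.close_job(): hands the job in, once; it reports no verdict.
The state is a dict: "t": time; "q": joint angles; "dq": joint speeds; "joint_torque": joint torques, N m; "tool_pos": TCP position; "orientation": TCP orientation; "force": force on the tool from outside, world axes, zero at the start; "wrist_torque": the same for the moment, N m; "opening": finger opening in m.
Only numpy, scipy, OpenCV 4.12 (cv2) and the standard library are available. Lean on these libraries where they do the work, as an engineer would, in place of code of your own. Each camera call takes 0.05 s, during which the arm holds its last target. There are 200 camera calls.

### The job

Lift the blue sleeve straight up off the aluminium cylinder it clings to, leaving the cylinder standing upright where it is, then set the sleeve down upright, not dropped, in the empty half of the teal tray and let go. Do not lift the cylinder or tip it over, and leave the orange sleeve beside it alone.

Things in the scene. Friction and masses are not known exactly. Their poses are not given: they have to be found in the camera images.
- blue_sleeve: The sleeve to take off: rigid blue plastic tube, open both ends, outer diameter 58 mm, bore 51, height 68, about 110 g, upright round an aluminium cylinder. Sprung felt strips inside cling to the cylinder with 1 to 2 N in all, less than its weight. Grip it from above across its outside, any yaw, 15 to 30 mm below its rim. Origin: centre of its lower end, 4 mm above the table; z up.
- blue_core: The cylinder inside the blue sleeve, to be left standing: solid bright aluminium, diameter 44 mm, height 80, 300 to 430 g, loose on a black rubber disc 4 mm thick. Its top is 84 mm above the table and 12 mm above the sleeve's rim; the sleeve's lower end must pass that top before it moves sideways. Origin: centre of its underside; z up.
- orange_sleeve: Look-alike to leave alone: an orange sleeve of the same size round a second aluminium cylinder on its own rubber disc, 140 mm or more from the blue one, to its left or right. Origin: centre of its lower end; z up.
- bay (a point): Centre of the floor of the tray's empty half. The teal tray (200 x 320 mm, rim 30 mm high) is fixed and split by a wall as high as the rim; its other half holds two black probes. The empty half is 192 mm long in the point's x and 154 mm in its y; its floor is 4 mm above the table. x and y run along the tray's sides, z up.
Not all that is in view belongs to the job. Of the things that look like the blue_sleeve, the middle-sized one is meant.

How it is judged:
On the way, in this order (a step that is already met when the one before it is completed fails the run):
1. the blue sleeve is lifted clear above its cylinder, which still stands (z of blue_sleeve in the frame of blue_core above 0.08 m and angle between blue_core's own z axis and vertical below 0.17 rad), for 0.05 s.
2. the blue sleeve, still held, is lowered upright to within 12 mm of the floor of the tray's empty half (z of blue_sleeve in the frame of bay below 0.012 m and horizontal distance between blue_sleeve and bay below 0.085 m and angle between blue_sleeve's own z axis and vertical below 0.26 rad and contact force between the fingers and blue_sleeve above 0.3 N), for 0.05 s.
At the end, for the whole second after the job is handed in: The blue sleeve stands at rest, upright within 10 degrees, on the floor of the tray's empty half (lower end within 6 mm of the floor, all of it between the walls); its aluminium cylinder still stands, upright within 10 degrees and within 25 mm of where it was (x of blue_sleeve in the frame of bay between -0.072 and 0.072 m and y of blue_sleeve in the frame of bay between -0.053 and 0.053 m and z of blue_sleeve in the frame of bay below 0.006 m and angle between each of blue_sleeve, blue_core's own z axis and vertical below 0.17 rad and linear speed of each of blue_sleeve, blue_core below 0.02 m/s and distance of blue_core from where it was at the start of the episode below 0.025 m); the robot touches nothing.
It fails at once if the aluminium cylinder is lifted more than 10 mm with the sleeve (height (world z) of blue_core above 0.014 m).
It fails at once if the aluminium cylinder is tipped more than 20 degrees (angle between blue_core's own z axis and vertical above 0.35 rad).
It fails at once if the orange sleeve is moved more than 20 mm (distance of orange_sleeve from where it was at the start of the episode above 0.02 m).
It also fails if it takes over 42 s, if anything falls off the work surface, if the arm or the gripper's body presses on something with over 40 N, if the wrist force passes 120 N, or if a joint passes its speed limit or range.

## Working session

There is one attempt and no reset: what is moved stays moved. The work goes in short steps, Python scripts to look and compute and a tool call to move; the robot and the scene stay as the last step left them, time stands still between calls to the robot, and variables do not carry over. Pictures are saved under pics/ and viewed, about 8 in all and at most 12, crops included, and the job is handed in when it is done.

Besides the shell and the picture viewer there is one more tool, called after ">>>" as name(argument=value, ...), one argument or row to a line, values as JSON. servo_tool: Moves the arm, as the interface text tells. Its arguments: {"type":"object","properties":{"plan":{"type":"array"},"force":{"type":"number"}},"required":["plan"]}

```bash
mkdir -p pics; ls; python3 - <<'E'
from plant import monitor, eyes, job, robot
import cv2,numpy as np
s=monitor.read_state();print(s['t'],s['tool_pos'],s['orientation'],s['opening'],robot.tips_ahead)
for n in("scene","top"):
    im=eyes.read_camera(n);cv2.imwrite(f'pics/{n}0.png',im[:,:,::-1])
    c=eyes.camera_info(n);print(n,np.round(c['mtx'],1).tolist(),np.round(c['R'],3).tolist(),np.round(c['t'],3))
E
```

```text
pics
0.0 [0.22661668 0.55498266 0.22862622] [-6.05274195e-01 -3.08224142e+00  2.68260651e-03] 0.0930705764782206 0.011
scene [[491.7, 0.0, 320.5], [0.0, 491.7, 195.6], [0.0, 0.0, 1.0]] [[-0.17, 0.985, 0.021], [0.637, 0.126, -0.761], [-0.752, -0.116, -0.649]] [ 0.016 -0.267  1.36 ]
top [[429.1, 0.0, 323.6], [0.0, 429.1, 192.8], [0.0, 0.0, 1.0]] [[-0.021, -1.0, -0.006], [-0.998, 0.022, -0.062], [0.063, 0.005, -0.998]] [0.064 0.466 0.761]
```

View pics/top0.png

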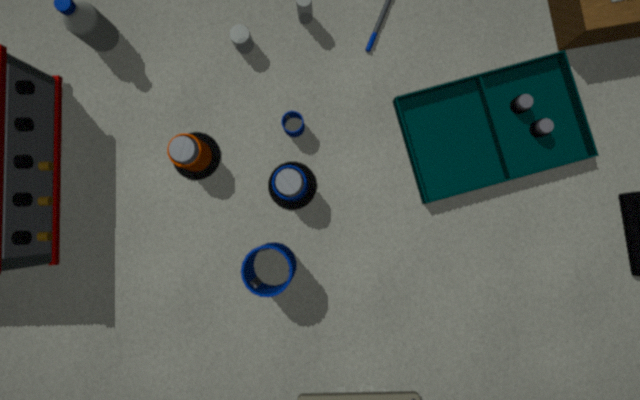

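View pics/scene0.png

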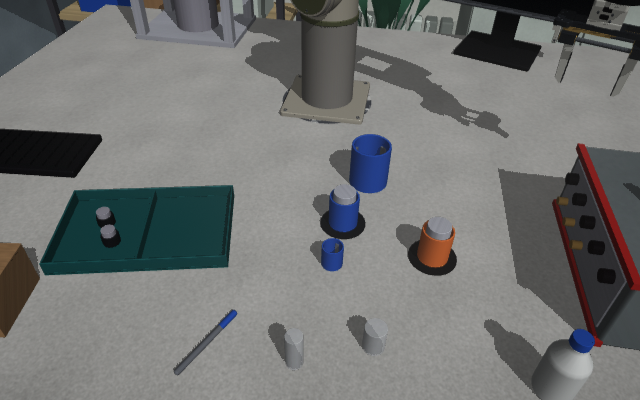

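Candidates in the top view are the sleeve round a core on a black disc (290,184), the small empty blue tube (293,123), the large empty blue tube (269,270) and the orange look-alike (190,152). The middle-sized one, on the disc at (290,184), is the target. The tray's empty half is centred near (452,140).

```bash
cat > h.py <<'E'
from plant import monitor, eyes, job, robot
import cv2,numpy as np
def ray(n,uv,z,c=None):
    c=c or eyes.camera_info(n);R,t=np.array(c['R']),np.array(c['t'])
    d=R.T@np.linalg.inv(c['mtx'])@[uv[0],uv[1],1];o=-R.T@t
    return o+d*(z-o[2])/d[2]
def proj(n,X,c=None):
    c=c or eyes.camera_info(n);p=np.array(c['mtx'])@(np.array(c['R'])@X+np.array(c['t']));return p[:2]/p[2]
E
python3 - <<'E'
from h import *
im=cv2.imread('pics/top0.png');hsv=cv2.cvtColor(im,cv2.COLOR_BGR2HSV)
m=cv2.inRange(hsv,(80,100,30),(98,255,255))
cs,_=cv2.findContours(m,cv2.RETR_EXTERNAL,cv2.CHAIN_APPROX_NONE)
r=cv2.minAreaRect(max(cs,key=cv2.contourArea));b=cv2.boxPoints(r)
P=np.array([ray('top',p,.03)[:2] for p in b]);print(b.round(),P.round(4),'sides',np.linalg.norm(P-np.roll(P,-1,0),axis=1))
m=cv2.inRange(hsv,(105,110,40),(125,255,255))
m[:155]=0;m[215:]=0;m[:,:260]=0;m[:,325:]=0
pts=cv2.findNonZero(m);c,rad=cv2.minEnclosingCircle(pts);print('sleeve blue',c,rad,ray('top',c,.072))
g=cv2.inRange(hsv,(0,0,120),(180,60,255));g[:166]=0;g[200:]=0;g[:,:274]=0;g[:,308:]=0
c2,r2=cv2.minEnclosingCircle(cv2.findNonZero(g));print('core top',c2,r2,ray('top',c2,.084))
crop=im[90:310,140:340];cv2.imwrite('pics/crop0.png',cv2.resize(crop,None,fx=2.7,fy=2.7,interpolation=cv2.INTER_CUBIC))
s=cv2.imread('pics/scene0.png')
for X in(ray('top',c2,.084),):print('scene',proj('scene',X))
print('orange',ray('top',(182,149),.084))
E
```

```text
[[392.  98.]
 [568.  48.]
 [597. 155.]
 [422. 204.]] [[ 0.6342 -0.0728]
 [ 0.7172 -0.3919]
 [ 0.5223 -0.4338]
 [ 0.4416 -0.1197]] sides [0.32965538 0.19931188 0.32436312 0.19825644]
sleeve blue (289.3984069824219, 182.17379760742188) 18.790138244628906 [0.48231661 0.11026872 0.072     ]
core top (285.3571472167969, 177.64285278320312) 16.26481056213379 [0.48889572 0.11580554 0.084     ]
scene [346.45165719 193.15423048]
orange [0.54038686 0.28672484 0.084     ]
```

View pics/crop0.png

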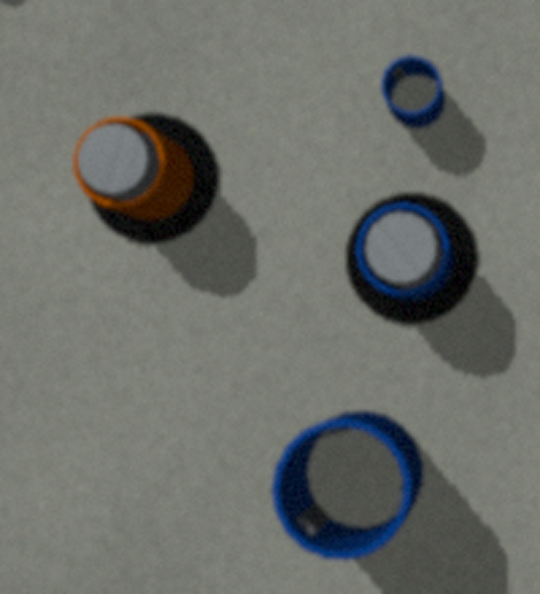

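The crop shows the target at crop (401,247), which is image (288.5,181.5). It is a blue ring round a bright core on a black disc centred at crop (412,259), image (292.6,185.9). The small tube (412,91) and the large tube (345,485) are empty, so the choice holds.

```bash
python3 - <<'E'
from h import *
print(ray('top',(288.5,181.5),.084),ray('top',(140+403/2.7,90+250/2.7),.072),ray('top',(292.6,185.9),.004))
print('scene core',proj('scene',[.484,.112,.084]),'disc',ray('scene',(343,223),.004), 'top',ray('scene',(344,192),.084))
P=np.array([ray('top',p,.03)[:2] for p in[(395,98),(565,53),(596,155),(426,203),(481,76),(507,178)]]);print(P.round(3),'emptyhalf',P[[0,3,4,5]].mean(0),'tray',P[:4].mean(0))
print(np.linalg.norm(P[0]-P[1]),np.linalg.norm(P[0]-P[3]))
print(ray('scene',(194,228),.03))
E
```

```text
[0.48239342 0.11071844 0.084     ] [0.48161675 0.11051363 0.072     ] [0.4813933  0.11025156 0.004     ]
scene core [344.79252058 191.2610173 ] disc [0.48669482 0.11301903 0.004     ] top [0.48644528 0.11082079 0.084     ]
[[ 0.634 -0.078]
 [ 0.709 -0.387]
 [ 0.523 -0.431]
 [ 0.444 -0.127]
 [ 0.67  -0.234]
 [ 0.485 -0.272]] emptyhalf [ 0.55818684 -0.17778315] tray [ 0.57724221 -0.2558623 ]
0.31767470050367125 0.19583353790485858
[ 0.58107678 -0.15741003  0.03      ]
```

>>> servo_tool(
  plan=[
    [[-1, 10, -45, 0, 0, 0, 0], [-1, 10, -45, 0, 0, 0, 0], [-1, 15, -45, 0, 0, 0, 0], [-1, 20, -45, 0, 0, 0, 0], [-1, 25, -40, 0, 0, 0, 0], [-1, 29, -40, 0, 0, 0, 0], [-1, 29, -40, 0, 0, 0, 0], [-1, 29, -38, 0, 0, 0, 0], [-1, 30, -35, 0, 0, 0, 0], [-1, 30, -35, 0, 0, 0, 0], [-1, 30, -35, 0, 0, 0, 0], [-1, 0, 0, 0, 0, 0, 0]],
  ],
)

```text
t: 1.3
tool_pos: [0.4861, 0.1082, 0.229]
orientation: [0.613, 3.081, -0.003]
force: [0.2, 0.4, 0.3]
opening: 0.093
```

```bash
python3 - <<'E'
from h import *
c=eyes.camera_info('wrist');im=eyes.read_camera('wrist');R,t=np.array(c['R']),np.array(c['t'])
print('cam',-R.T@t,R[2])
o=im[:,:,::-1].copy()
for X in([.483,.1107,.084],[.483,.1107,.072]):
    p=proj('wrist',np.array(X),c);print(p);cv2.drawMarker(o,tuple(int(v) for v in p),(0,0,255),0,12,1)
cv2.imwrite('pics/w1.png',o);np.savez('w1.npz',mtx=c['mtx'],R=R,t=t)
E
```

```text
cam [0.40912875 0.14009119 0.38335817] [ 0.27243565 -0.11480243 -0.95530059]
[322.77506805 188.24032132]
[322.73939979 185.5200835 ]
```

View pics/w1.png

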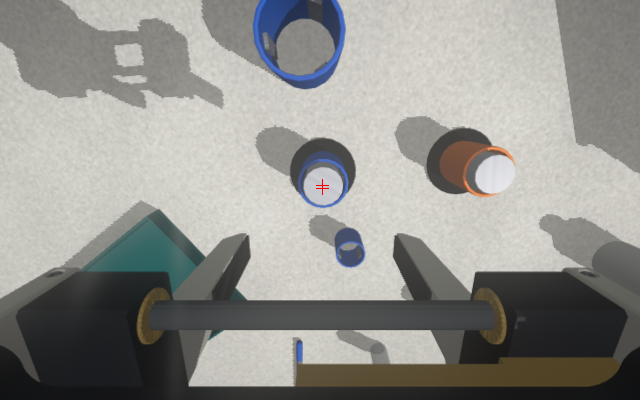

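The target's top is at (323.5,187) in the wrist view, matching my projection at (322.8,188). The jaws are centred on it at column ~322. I'll descend with a small correction.

>>> servo_tool(
  plan=[
    [[-1, -3, 2.5, -30, 0, 0, 0], [-1, 0, 0, -40, 0, 0, 0], [-1, 0, 0, -40, 0, 0, 0], [-1, 0, 0, -30, 0, 0, 0], [-1, 0, 0, -20, 0, 0, 0], [-1, 0, 0, -15, 0, 0, 0], [-1, 0, 0, -12, 0, 0, 0], [-1, 0, 0, 0, 0, 0, 0], [-1, 0, 0, 0, 0, 0, 0]],
  ],
  force=6,
)

```text
t: 2.25
tool_pos: [0.4808, 0.1154, 0.043]
orientation: [0.604, 3.083, 0.0]
force: [0.3, 0.6, 0.3]
opening: 0.0926
```

>>> servo_tool(
  plan=[
    [[-1, 2, -4, 0, 0, 0, 0], [-1, 0, 0, 0, 0, 0, 0], [-0.2, 0, 0, 0, 0, 0, 0], [0.2, 0, 0, 0, 0, 0, 0], [0.4, 0, 0, 0, 0, 0, 0], [0.6, 0, 0, 0, 0, 0, 0], [1, 0, 0, 0, 0, 0, 0], [1, 0, 0, 0, 0, 0, 0], [1, 0, 0, 0, 0, 0, 0]],
  ],
  force=10,
)

```text
t: 3.15
tool_pos: [0.4828, 0.111, 0.0426]
orientation: [-0.605, -3.083, 0.0]
force: [-1.1, -0.6, 1.0]
opening: 0.0576
```

>>> servo_tool(
  plan=[
    [[1, 0, 0, 2, 0, 0, 0], [1, 0, 0, 2, 0, 0, 0], [1, 0, 0, 2, 0, 0, 0], [1, 0, 0, 0, 0, 0, 0]],
  ],
  force=12,
)

```text
t: 3.55
tool_pos: [0.4829, 0.111, 0.0489]
orientation: [0.605, 3.083, 0.0]
force: [-1.3, 0.1, 0.2]
opening: 0.0575
```

```bash
python3 - <<'E'
from h import *
print(monitor.read_state()['force'])
a=eyes.read_camera('scene')[:,:,::-1];b=eyes.read_camera('wrist')[:,:,::-1]
a=cv2.resize(a[130:290,270:480],(525,400),interpolation=cv2.INTER_CUBIC)
b=cv2.resize(b[60:310,180:460],(270,241));b=cv2.copyMakeBorder(b,0,159,0,0,0)
cv2.imwrite('pics/l1.png',np.hstack([a,b]))
E
```

```text
[-1.27941614  0.13385879  0.16462697]
```

View pics/l1.png

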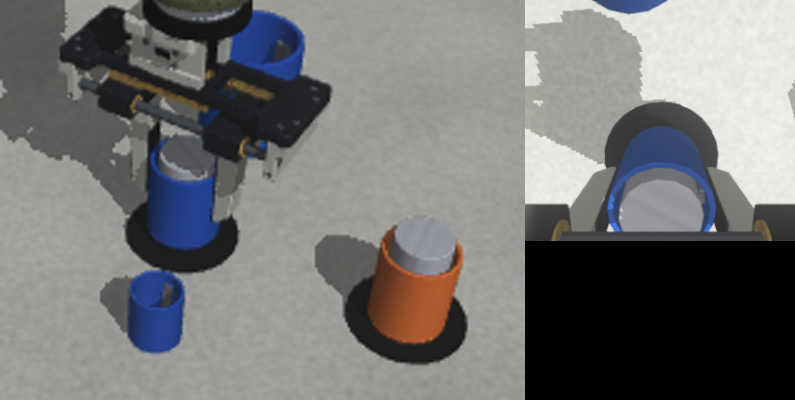

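The sleeve's rim is now almost level with the core top (crop (188,157)), while the orange one still shows its 12 mm step. So the sleeve is sliding up and the core is staying down. I'll lift on, slowly.

>>> servo_tool(
  plan=[
    [[1, 0, 0, 5, 0, 0, 0], [1, 0, 0, 8, 0, 0, 0], [1, 0, 0, 8, 0, 0, 0], [1, 0, 0, 10, 0, 0, 0], [1, 0, 0, 10, 0, 0, 0], [1, 0, 0, 10, 0, 0, 0], [1, 0, 0, 10, 0, 0, 0], [1, 0, 0, 10, 0, 0, 0], [1, 0, 0, 10, 0, 0, 0], [1, 0, 0, 12, 0, 0, 0], [1, 0, 0, 12, 0, 0, 0], [1, 0, 0, 0, 0, 0, 0]],
  ],
)

```text
t: 4.85
tool_pos: [0.4843, 0.1111, 0.1562]
orientation: [0.605, 3.079, 0.002]
force: [1.1, -0.5, -1.0]
opening: 0.0572
```

```bash
python3 - <<'E'
from h import *
print(monitor.read_state()['force'])
a=eyes.read_camera('scene')[:,:,::-1]
for z in(.084,.004):
    p=proj('scene',np.array([.483,.1107,z]));print(z,p)
cv2.imwrite('pics/l2.png',cv2.resize(a[90:290,250:490],(720,600),interpolation=cv2.INTER_CUBIC))
E
```

```text
[ 1.0700407  -0.45831814 -0.97874392]
0.084 [344.18147103 190.84185313]
0.004 [342.10060003 221.59008323]
```

View pics/l2.png

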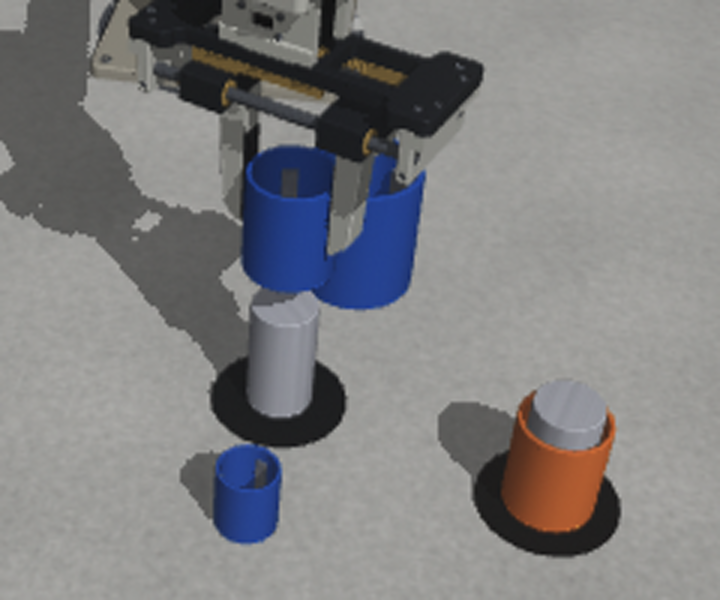

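The bare core stands upright at crop (283,360), with the sleeve hanging clear above it. Force is -1.0 N, about the sleeve's weight. Next I carry it to the bay at (0.558,-0.178).

>>> servo_tool(
  plan=[
    [[1, 0, 0, 10, 0, 0, 0], [1, 4, -15, 5, 0, 0, 0], [1, 7, -28, 0, 0, 0, 0], [1, 8, -34, 0, 0, 0, 0], [1, 10, -38, 0, 0, 0, 0], [1, 10, -38, 0, 0, 0, 0], [1, 10, -38, 0, 0, 0, 0], [1, 10, -38, 0, 0, 0, 0], [1, 8, -32, 0, 0, 0, 0], [1, 5, -20, 0, 0, 0, 0], [1, 2, -8, 0, 0, 0, 0], [1, 0, 0, 0, 0, 0, 0]],
  ],
)

```text
t: 6.1
tool_pos: [0.5568, -0.1782, 0.1683]
orientation: [-0.607, -3.082, -0.001]
force: [0.4, -0.2, -1.1]
opening: 0.0573
```

```bash
python3 - <<'E'
from h import *
s=monitor.read_state();print(s['tool_pos'],s['force'],s['opening'])
c=eyes.camera_info('wrist');b=eyes.read_camera('wrist')[:,:,::-1].copy();a=eyes.read_camera('top')[:,:,::-1].copy()
for n,im,cc in(('wrist',b,c),('top',a,None)):
    p=proj(n,np.array([.558,-.178,.004]),cc);print(n,p);cv2.drawMarker(im,tuple(int(v) for v in p),(0,0,255),0,12,1)
cv2.imwrite('pics/p1.png',np.hstack([cv2.resize(b,(400,250)),a[20:270,260:640]]))
E
```

```text
[ 0.55675927 -0.17818383  0.16834205] [ 0.44201242 -0.17114301 -1.10039738] 0.057326852400281784
wrist [322.00918251 188.20358442]
top [448.17791053 141.09749745]
```

View pics/p1.png

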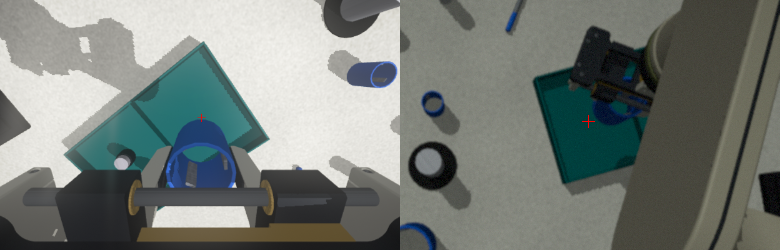

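The wrist view (left) shows the sleeve upright over the empty half, clear of the divider. The core stands bare at right-panel (429,163). Lowering.

>>> servo_tool(
  plan=[
    [[1, 0, 0, -20, 0, 0, 0], [1, 0, 0, -25, 0, 0, 0], [1, 0, 0, -25, 0, 0, 0], [1, 0, 0, -20, 0, 0, 0], [1, 0, 0, -12, 0, 0, 0], [1, 0, 0, -8, 0, 0, 0], [1, 0, 0, -6, 0, 0, 0], [1, 0, 0, -3, 0, 0, 0], [1, 0, 0, -2, 0, 0, 0], [1, 0, 0, 0, 0, 0, 0], [1, 0, 0, 0, 0, 0, 0]],
  ],
)

```text
t: 7.3
tool_pos: [0.5573, -0.1783, 0.0482]
orientation: [0.605, 3.082, -0.0]
force: [0.8, 0.1, -1.6]
opening: 0.0571
```

>>> servo_tool(
  plan=[
    [[1, 0, 0, -1.5, 0, 0, 0], [1, 0, 0, -1.5, 0, 0, 0], [1, 0, 0, -1, 0, 0, 0], [1, 0, 0, -1, 0, 0, 0], [1, 0, 0, 0, 0, 0, 0], [1, 0, 0, 0, 0, 0, 0]],
  ],
)

```text
t: 7.9
tool_pos: [0.5569, -0.1781, 0.0426]
orientation: [0.605, 3.083, -0.0]
force: [0.8, 0.1, -0.3]
opening: 0.0575
```

>>> servo_tool(
  plan=[
    [[1, 0, 0, -0.5, 0, 0, 0], [1, 0, 0, -0.5, 0, 0, 0], [1, 0, 0, 0, 0, 0, 0], [1, 0, 0, 0, 0, 0, 0]],
  ],
)

```text
t: 8.3
tool_pos: [0.557, -0.1781, 0.0426]
orientation: [0.605, 3.083, -0.0]
force: [-4.7, 1.4, 7.7]
opening: 0.0577
```

```bash
python3 - <<'E'
from h import *
s=monitor.read_state();print(s['tool_pos'],s['force'],s['opening'])
a=eyes.read_camera('scene')[:,:,::-1]
cv2.imwrite('pics/p2.png',cv2.resize(a[150:300,40:260],(660,450),interpolation=cv2.INTER_CUBIC))
E
```

```text
[ 0.55700247 -0.17810193  0.04259844] [-4.74322014  1.40533218  7.67314891] 0.057656823605338095
```

View pics/p2.png

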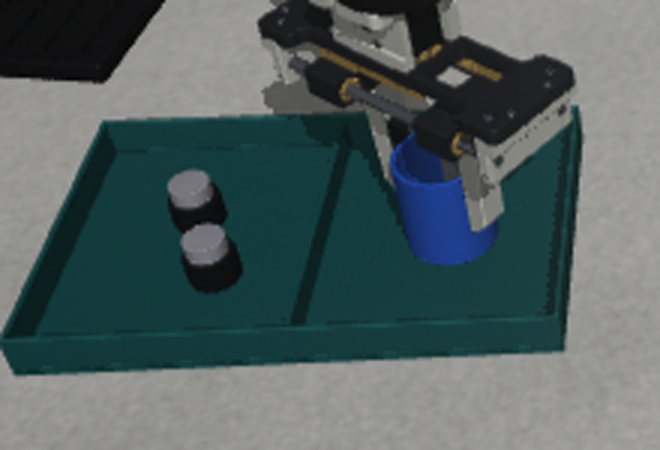

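The sleeve stands on the floor of the empty half, base at crop (450,245), clear of the walls. A 7.7 N upward force confirms contact. I'll ease off 0.8 mm, open, and retreat straight up.

>>> servo_tool(
  plan=[
    [[1, 0, 0, 0.8, 0, 0, 0], [1, 0, 0, 0, 0, 0, 0], [0.2, 0, 0, 0, 0, 0, 0], [-0.2, 0, 0, 0, 0, 0, 0], [-0.6, 0, 0, 0, 0, 0, 0], [-1, 0, 0, 0, 0, 0, 0], [-1, 0, 0, 0, 0, 0, 0], [-1, 0, 0, 0, 0, 0, 0], [-1, 0, 0, 0, 0, 0, 0]],
  ],
)

```text
t: 9.25
tool_pos: [0.5568, -0.178, 0.0423]
orientation: [-0.605, -3.083, -0.0]
force: [-0.1, -0.1, 0.4]
opening: 0.0911
```

>>> servo_tool(
  plan=[
    [[-1, 0, 0, 5, 0, 0, 0], [-1, 0, 0, 15, 0, 0, 0], [-1, 0, 0, 25, 0, 0, 0], [-1, 0, 0, 35, 0, 0, 0], [-1, 0, 0, 40, 0, 0, 0], [-1, 0, 0, 30, 0, 0, 0], [-1, 0, 0, 0, 0, 0, 0], [-1, 0, 0, 0, 0, 0, 0]],
  ],
)

```text
t: 10.05
tool_pos: [0.5577, -0.1784, 0.1947]
orientation: [0.605, 3.079, -0.001]
force: [-0.9, 0.6, -0.8]
opening: 0.0927
```

```bash
python3 - <<'E'
from h import *
s=monitor.read_state();print(s['t'],s['tool_pos'],s['force'],s['opening'])
a=eyes.read_camera('scene')[:,:,::-1]
cv2.imwrite('pics/p3.png',cv2.resize(a[120:300,40:480],(792,324),interpolation=cv2.INTER_CUBIC))
E
```

```text
10.05 [ 0.55772072 -0.17837077  0.19470914] [-0.88570871  0.60684163 -0.7617126 ] 0.09273370345291454
```

View pics/p3.png

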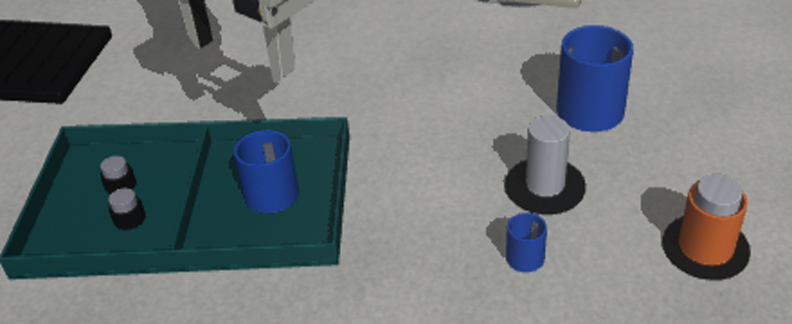

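The sleeve stands upright in the empty half (crop (267,170)). The core is upright on its disc (547,155), the orange sleeve is untouched (712,220), and the gripper is clear.

```bash
python3 -c "
from plant import job
print(job.close_job())"
```

```text
the job is handed in; nothing more can be done
None
```

The job is done and handed in at about t = 10 s. I gripped the blue sleeve (the middle-sized one, on the black disc) at 10–12 N and lifted it straight up off its cylinder. I then carried it to about (0.557, -0.178) and set it down while still gripped. The upward force reached 7.7 N, so I eased off 0.8 mm before opening and retreating straight up.

- **Final picture:** the sleeve stands upright in the tray's empty half, clear of the walls. The bare cylinder stands upright on its disc, the orange sleeve is where it was, and the gripper is open and clear.
- **Small disagreements:** the scene camera put the cylinder about 4 mm further out in x than the top camera. On the way down the tool was about 5 mm off the target, and I corrected that before closing.
- **Not measured:** I judged the final positions by eye from the picture. The hand-in gave no verdict.

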